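# Try the keyed hub and lay out the drive parts

## Robot

A 6-joint arm with a two-finger parallel gripper is mounted at the origin on the work surface. World frame = base frame: x ahead of the robot, y to its left, z up, the work surface at z = 0. Lengths are in mm, angles in rad, forces in N, time in s.
With the tool pointing down it reaches from about 275 to 825 mm from the base axis. Payload 4.9 kg.
Tool frame: the origin (TCP) lies where the fingers leave the gripper's body, on its centre line; the fingertips stand 73 mm ahead of it and the grasp point (between the pads) lies 54 mm ahead of it; z points along the fingers, y is the line along which they close (so a half turn about z gives the same grasp; the last joint's range is limited). The gripper opens to 85 mm and grips with 20 to 120 N. Pads are 22 mm wide; open, the fingers measure 114 mm over their backs; the gripper's body (76 mm by 85 mm) begins 54 mm behind the grasp point. The pads swing forward as they close: fully open they stand 13 mm farther back than shut.
Start: joints at [1.045, 0.326, -0.193, 1.052, 0, 1.437], TCP at [210.015, 508.343, 303.881] pointing down, gripper open.
Joint ranges: [-2.65, 2.65], [-0.97, 1.79], [-1.3, 1.35], [-1.93, 2.1], [-1.47, 1.37], [-3.14, 3.14]. Speed limits (rad/s): [2.57, 2.57, 3.14, 3.14, 3.14, 3.14].

## Interface

Orientations are given as [roll, pitch, yaw] about the fixed x, y, z axes, in that order (R = Rz(yaw) Ry(pitch) Rx(roll)).
In Python, from workcell import bot gives the robot as it stands.
- The arm moves only by the tool send_rows, never from a script. Its argument "targets" is a list of rows, each a list of 3 entries, a list of its own where there are three numbers: the closure, from 0 (fully open) to 1 (shut), then the shift along the world's x, y, z normalised to -1 to 1, where 1 is 2 cm, then the turn about the world's z normalised to -1 to 1, where 1 is 180 degrees. In form: [[fingers, [dx, dy, dz], yaw], ...]. A call has exactly 5 rows; each row shifts and turns the commanded pose from where the row before left it; what a row does not reach is not made up. A row lasts 1/8 s, in which the tool goes at most 62.5 mm and 10.7 degrees, less where a joint would pass 70% of its speed; a pose out of reach is approached as far as the arm can. A call with a number of a shift or a turn outside -1 to 1 is refused whole. A call with a gripper value outside its range is refused whole. The fingers move at their own pace and stop on an object; "grip_force" is the grip in N (left out, the last holds). Time passes only in rows, so rows that do not move let the fingers close, or fill a call up. It gives the time, the measured TCP pose, the force, the opening and the grip force at its end, in the units of the state.
- bot.read_state(): the state, without advancing time (a new reading comes with each control period).
- bot.snapshot(name): name is "side" or "top" or "wrist"; returns (picture, depth): 480x640x3 uint8, red, green, blue; 480x640 float32, mm along the optical axis (not along the pixel's ray), 0 where there is no reading.
- bot.camera_model(name): a dict with "intrinsics" (3x3 intrinsics, pixels), "k1" (the pictures are not rectified: a ray, as slopes to the right and down, at radius r is drawn at 1 + k1 r^2 times it, then the intrinsics apply), "rvec" (rotation vector, rad) and "tvec" (3), from world to camera coordinates, as OpenCV has them; the wrist camera has in their place "tool_from_camera" (4x4, takes a point from camera to tool coordinates, whose origin is the TCP and whose axes are the flange's). Camera axes: x right, y down, z forward; pixel columns grow to the right and rows downward; lengths in mm; the calibration is good to about 2 mm. A picture is of the moment at which its call begins: read the wrist's pose just before it. camera_model takes no time and is no camera call.
- bot.hand_in(): hands the job in; it is judged then, once.
The state is a dict: "t": time; "q": joint angles; "qvel": joint speeds; "joint_torque": joint torques, N m; "tcp_pos": TCP position; "eef_rot": TCP orientation; "ft_force": force on the tool from outside, world axes, zero at the start; "wrist_torque": the same for the moment, N m; "width": opening from 0.0 (shut) to 1.0 (fully open); "finger_force": force on a finger pad.
Only numpy, scipy, OpenCV 4.12 (cv2) and the standard library are available. Lean on these libraries where they do the work, as an engineer would, in place of code of your own. Each camera call takes 0.05 s, during which the arm holds its last target. There are 200 camera calls.

## Task

Two of the loose steel parts are square hubs: find the one that sits square in the white outline on the test stand when its keyway is over the key, and slide it down the keyed test shaft until it lies flat on the base plate. Lay the other three parts flat and centred inside the drawn outlines that match their shapes, lined up with them: the other square hub, the hexagon nut and the two-eyed link each have their own plywood pad. Leave the socket and the little tin where they stand.

Things in the scene. Friction and masses are not known exactly. Their poses are not given: they have to be found in the camera images.
- hub_flat: Loose square steel hub, 52 x 52 mm, 28 mm high, 0.45 kg, flat on the bench, with a vertical 23 mm through bore. A 13 mm wide keyway is cut from the bore to 20.5 mm from the centre, towards the MIDDLE OF A FLAT SIDE. Origin: centre of the underside; z up; x along the keyway, x and y square to the sides. This hub is for the test shaft.
- hub_corner: Loose square steel hub of the same size (52 x 52 x 28 mm, 23 mm bore, about 0.45 kg), but its 13 mm wide keyway runs towards a CORNER, midway between its x and y. Origin: centre of the underside; z up; x and y square to the flat sides. It belongs on pad_square; any of the four square ways round will do.
- nut: Loose large steel hexagon nut, 50 mm across flats, about 57 mm across corners, 26 mm high, 30 mm bore, about 0.3 kg, lying flat. Origin: centre of the underside; z up; x points square to a flat (flats face 0, 60, 120 ... degrees from x). It belongs on pad_hex; any of the six ways round will do.
- link: Loose flat steel link like a dog bone, 14 mm thick, 108 mm long: two round eyes, 32 mm diameter with 18 mm holes, 76 mm between centres, joined by a bar 20 mm wide. 0.2 kg. Origin: centre of the underside, in the middle of the bar; x along its length, y across the bar. Belongs on pad_link, either way round.
- stand: Fixed dark steel plate 100 x 100 x 8 mm with a white 60 mm square outline and a central upright 16 mm shaft, bevelled top 48 mm above the bench. Its key, 7 mm wide, reaches 17 mm from the axis, up to 40 mm above the bench. Origin: centre of the underside; x along the key, square to the outline. hub_flat goes on with its x along this x (3 mm clear), ending 8 mm above the bench.
- pad_square: Fixed plywood pad 100 x 100 mm, 4 mm thick, lying on the bench, with a black 60 mm square outline and a small circle of 23 mm in it. Origin: centre of the underside; z up; x and y square to the outline's sides.
- pad_hex: Fixed plywood pad 100 x 100 mm, 4 mm thick, with a black hexagon outline, 60 mm across flats, and a circle of 26 mm in it. Origin: centre of the underside; z up; x points square to a flat of the hexagon.
- pad_link: Fixed plywood pad 130 x 60 mm, 4 mm thick, with a black dog-bone outline 116 mm long. Origin: centre of the underside; z up; x along the outline's length.
- socket: Loose bystander among the parts: an aluminium-coloured wrench socket standing on end, 26 mm diameter, 38 mm high, open at the top. Origin: centre of the underside. Not to be moved.
- tin: Loose bystander among the parts: a little dark closed round tin with a grey lid, 34 mm diameter, 40 mm high. Origin: centre of the underside. Not to be moved.
There are look-alikes about, which are no part of the job. Leave any orange look-alike of the pad_square alone.

How it is judged:
By the outcome, as a careful person would: the job done as asked, in the order asked, and still so for the second after the job is handed in, with the robot touching nothing.
It also fails if it takes over 104 s, if anything falls off the work surface, if the arm or the gripper's body presses on something with over 40 N, if the wrist force passes 120 N, or if a joint passes its speed limit or range.

## Working session

There is one attempt and no reset: what is moved stays moved. The work goes in short steps, Python scripts to look and compute and a tool call to move; the robot and the scene stay as the last step left them, time stands still between calls to the robot, and variables do not carry over. Pictures are saved under pics/ and viewed, at most 14 in all, crops included, and the job is handed in when it is done.

Besides the shell and the picture viewer there is one more tool, called after "Request:" as name([rows], argument=value, ...), one row to a line, values as JSON. send_rows: Moves the arm, as the interface text tells. Its arguments: {"type":"object","properties":{"targets":{"type":"array"},"grip_force":{"type":"number"}},"required":["targets"]}

```bash
mkdir -p pics; ls; python3 - <<'E'
from workcell import bot
import cv2,numpy as np
s=bot.read_state();print(s)
for n in("top","side"):
    p,d=bot.snapshot(n);cv2.imwrite(f"pics/{n}0.png",p[:,:,::-1]);np.savez(f"{n}0.npz",p=p,d=d)
    print(n,bot.camera_model(n))
print(bot.camera_model("wrist"))
E
```

```text
pics
{'t': 0.0, 'q': array([ 1.04480756e+00,  3.26980392e-01, -1.93582558e-01,  1.05198630e+00,
       -1.57656142e-05,  1.43656666e+00]), 'qvel': array([-0.00165839, -0.001051  , -0.00061137,  0.00130084,  0.00089871,
       -0.00072574]), 'joint_torque': array([-1.90947787e-03, -4.43407130e+01,  2.62437755e+01,  1.55235763e-02,
       -3.77585802e-04, -5.31938973e-07]), 'tcp_pos': array([209.77697949, 507.93351927, 303.08233886]), 'eef_rot': array([-3.13985339e+00, -2.18964393e-04,  2.74983337e+00]), 'ft_force': array([0.01669598, 0.01002204, 0.21094142]), 'wrist_torque': array([ 0.03658079, -0.0206212 , -0.02239267]), 'finger_force': 0.0, 'width': 1.003238804668257}
top {'intrinsics': array([[599.49254657,   0.        , 310.31488618],
       [  0.        , 599.49254657, 239.81914931],
       [  0.        ,   0.        ,   1.        ]]), 'k1': -0.0414759496004643, 'rvec': array([ 2.17802743, -2.1614523 ,  0.17403385]), 'tvec': array([ -21.35348863,  483.4754541 , 1036.98261415])}
side {'intrinsics': array([[573.03903851,   0.        , 310.82227396],
       [  0.        , 573.03903851, 235.54600163],
       [  0.        ,   0.        ,   1.        ]]), 'k1': 0.010222904764130295, 'rvec': array([ 0.09780328, -2.77603238,  1.45348833]), 'tvec': array([ 461.36404179,   47.35369353, 1143.10432704])}
{'intrinsics': array([[388.92043041,   0.        , 322.93944627],
       [  0.        , 388.92043041, 238.76257612],
       [  0.        ,   0.        ,   1.        ]]), 'k1': -0.06566120767175745, 'tool_from_camera': array([[ 8.59800219e-04, -9.51898275e-01, -3.06413013e-01,
         7.89368245e+01],
       [ 9.99999531e-01,  9.55139824e-04, -1.61207695e-04,
        -3.35955020e-01],
       [ 4.46120598e-04, -3.06412731e-01,  9.51898650e-01,
        -6.91966060e+01],
       [ 0.00000000e+00,  0.00000000e+00,  0.00000000e+00,
         1.00000000e+00]])}
```

View pics/top0.png

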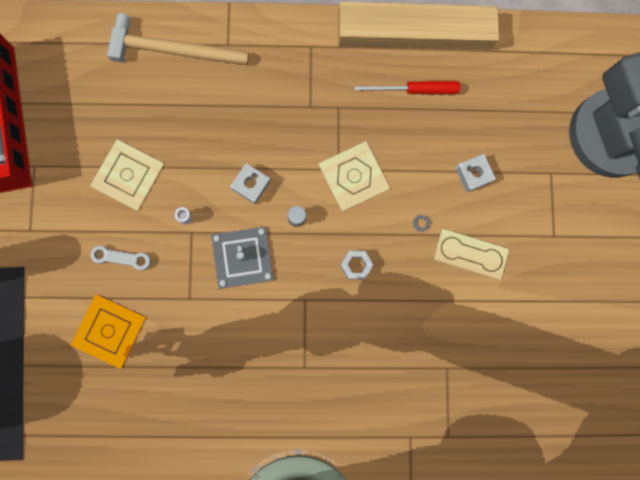

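View pics/side0.png

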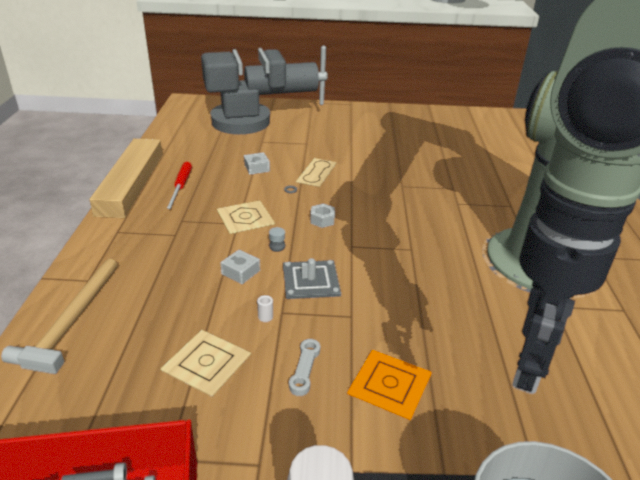

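```bash
cat > h.py <<'E'
import cv2,numpy as np
from workcell import bot
from scipy.spatial.transform import Rotation as Ro
def cam(name,s=None):
    m=bot.camera_model(name);K=m["intrinsics"];T=np.eye(4)
    if name=="wrist":
        W=np.eye(4);W[:3,:3]=Ro.from_euler("xyz",s["eef_rot"]).as_matrix();W[:3,3]=s["tcp_pos"]
        T=np.linalg.inv(W@m["tool_from_camera"])
    else:
        T[:3,:3]=cv2.Rodrigues(m["rvec"])[0];T[:3,3]=m["tvec"]
    return K,m["k1"],T
def w2p(c,P):
    K,k,T=c;P=np.atleast_2d(P)@T[:3,:3].T+T[:3,3];x=P[:,:2]/P[:,2:]
    x=x*(1+k*(x**2).sum(1,keepdims=True));return x@K[:2,:2].T+K[:2,2]
def p2w(c,uv,z):
    K,k,T=c;uv=np.atleast_2d(uv).astype(float);d=(uv-K[:2,2])/K[0,0];x=d.copy()
    for _ in range(10):x=d/(1+k*(x**2).sum(1,keepdims=True))
    R=T[:3,:3];o=-R.T@T[:3,3];r=np.c_[x,np.ones(len(x))]@R
    return (o+r*((z-o[2])/r[:,2])[:,None])
def ortho(c,img,cx,cy,z,half,sc):
    # rows: x decreasing downward, cols: y decreasing rightward
    n=int(2*half*sc);g=(np.arange(n)+.5)/sc-half
    X,Y=np.meshgrid(cx-g,cy-g,indexing="ij")
    uv=w2p(c,np.c_[X.ravel(),Y.ravel(),np.full(X.size,z)]).astype(np.float32).reshape(n,n,2)
    return cv2.remap(img,uv,None,cv2.INTER_LINEAR)
E
python3 - <<'E'
from h import *
c=cam("top");p=np.load("top0.npz")["p"][:,:,::-1]
it={"hubA":(250,183,28),"hubB":(476,172,28),"nut":(357,265,26),"link":(120,258,14),"stand":(242,257,8),"psq":(127,174,4),"phex":(354,176,4),"plink":(472,254,4),"socket":(182,215,38),"tin":(297,216,40),"orange":(108,331,4),"washer":(421,223,2)}
ims=[]
for k,(u,v,z) in it.items():
    w=p2w(c,(u,v),z)[0];print(k,w.round(1))
    if len(ims)<8: ims.append(ortho(c,p.copy(),w[0],w[1],z,66,1.5))
cv2.imwrite("pics/m0.png",np.vstack([np.hstack(ims[:4]),np.hstack(ims[4:])]))
E
```

```text
hubA [586.4  91.8  28. ]
hubB [ 612.7 -321.7   28. ]
nut [ 439.8 -101.5   26. ]
link [449.7 323.1  14. ]
stand [454.1 105.1   8. ]
psq [606.3 320.4   4. ]
phex [607.6 -99.1   4. ]
plink [ 463.7 -317.     4. ]
socket [524.9 210.2  38. ]
tin [524.9   6.5  40. ]
orange [319.7 341.6   4. ]
washer [ 520.8 -223.5    2. ]
```

View pics/m0.png

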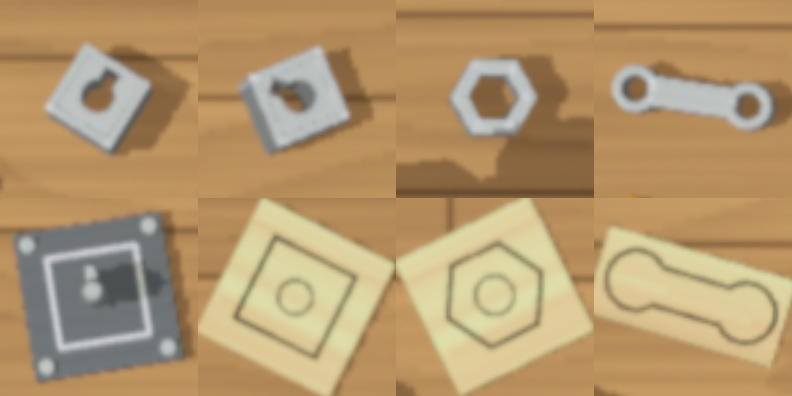

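Request:
send_rows([
  [0,[0.64,-0.82,-0.14],-0.002],
  [0,[0.64,-0.82,-0.14],-0.002],
  [0,[0.64,-0.82,-0.14],-0.002],
  [0,[0.64,-0.82,-0.14],-0.002],
  [0,[0.64,-0.82,-0.14],-0.002],
])

```text
t: 0.72
tcp_pos: [275.0, 424.5, 289.6]
eef_rot: [-3.141, 0.0, 2.717]
ft_force: [-0.3, 0.0, -0.1]
width: 0.998
finger_force: 0.0
```

Request:
send_rows([
  [0,[0.64,-0.82,-0.14],-0.002],
  [0,[0.64,-0.82,-0.14],-0.002],
  [0,[0.64,-0.82,-0.14],-0.002],
  [0,[0.64,-0.82,-0.14],-0.002],
  [0,[0.64,-0.82,-0.14],-0.002],
])

```text
t: 1.35
tcp_pos: [338.7, 342.4, 275.6]
eef_rot: [-3.141, 0.0, 2.685]
ft_force: [-0.3, 0.2, -1.0]
width: 1.003
finger_force: 0.0
```

Request:
send_rows([
  [0,[0.64,-0.82,-0.14],-0.002],
  [0,[0.64,-0.82,-0.14],-0.002],
  [0,[0.64,-0.82,-0.14],-0.002],
  [0,[0.64,-0.82,-0.14],-0.002],
  [0,[0.64,-0.82,-0.14],-0.002],
])

```text
t: 1.98
tcp_pos: [402.4, 260.4, 261.6]
eef_rot: [-3.141, -0.0, 2.654]
ft_force: [-0.7, 0.3, -0.5]
width: 1.001
finger_force: 0.0
```

Request:
send_rows([
  [0,[0.64,-0.82,-0.14],-0.002],
  [0,[0.64,-0.82,-0.14],-0.002],
  [0,[0.64,-0.82,-0.14],-0.002],
  [0,[0.64,-0.82,-0.14],-0.002],
  [0,[0.64,-0.82,-0.14],-0.002],
])

```text
t: 2.6
tcp_pos: [466.2, 178.4, 247.7]
eef_rot: [-3.141, -0.0, 2.622]
ft_force: [1.0, -0.4, 0.3]
width: 1.004
finger_force: 0.0
```

Request:
send_rows([
  [0,[0.64,-0.82,-0.14],-0.002],
  [0,[0.64,-0.82,-0.14],-0.002],
  [0,[0.64,-0.82,-0.14],-0.002],
  [0,[0.64,-0.82,-0.14],-0.002],
  [0,[0.64,-0.82,-0.14],-0.002],
])

```text
t: 3.22
tcp_pos: [530.8, 97.2, 233.6]
eef_rot: [-3.142, -0.0, 2.592]
ft_force: [-0.3, -0.4, 0.2]
width: 0.998
finger_force: 0.0
```

```bash
cat >> h.py <<'E'
def shot(n):
    s=bot.read_state();p,d=bot.snapshot("wrist");p=p[:,:,::-1].copy()
    np.savez(n+".npz",p=p,d=d,pos=s["tcp_pos"],rot=s["eef_rot"]);print("t",s["t"],s["tcp_pos"].round(1),np.degrees(s["eef_rot"]).round(2),"F",s["ft_force"].round(1),s["width"])
    return cam("wrist",s),p,d
E
python3 - <<'E'
from h import *
c,p,d=shot("w1");cv2.imwrite("pics/w1.png",p)
E
```

```text
t 3.225 [530.8  97.2 233.6] [-180.     -0.    148.53] F [-0.3 -0.4  0.2] 0.9983369168085089
```

View pics/w1.png

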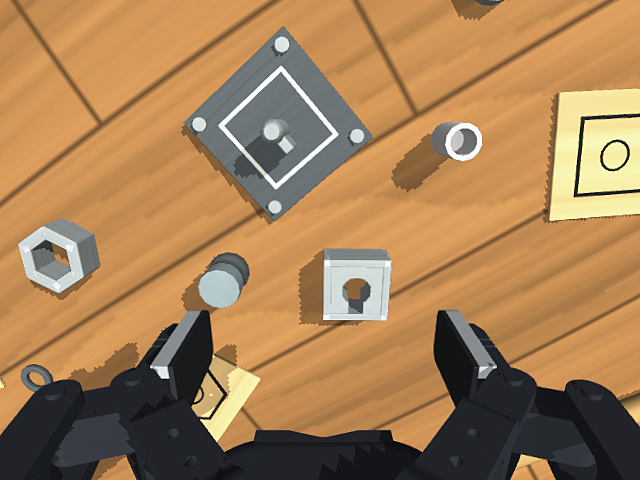

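```bash
cat >> h.py <<'E'
def load(n):
    f=np.load(n+".npz");return cam("wrist",dict(tcp_pos=f["pos"],eef_rot=f["rot"])),f["p"],f["d"]
def sq(c,p,uv,z,sub=True,win=4):
    uv=np.array(uv,np.float32).reshape(-1,1,2)
    if sub: uv=cv2.cornerSubPix(cv2.cvtColor(p,cv2.COLOR_BGR2GRAY),uv,(win,win),(-1,-1),(3,50,.01))
    w=p2w(c,uv[:,0],z)[:,:2];e=np.roll(w,-1,0)-w;n=len(w)
    a=np.degrees(np.arctan2(e[:,1],e[:,0]))
    print(uv[:,0].round(1).tolist(),"ctr",w.mean(0).round(1),"len",np.linalg.norm(e,axis=1).round(1),"ang",a.round(1));return w
E
python3 - <<'E'
from h import *
c,p,d=load("w1")
for sub in(0,1):
    sq(c,p,[(325,261),(389,262),(387,321),(324,320)],28,sub)
    sq(c,p,[(281,67),(338,131),(276,188),(219,126)],8,sub)
    sq(c,p,[(282,26),(372,136),(274,222),(185,126)],8,sub)
print(p2w(c,(272,129),48),d[120:136:5,265:280:5])
E
```

```text
[[325.0, 261.0], [389.0, 262.0], [387.0, 321.0], [324.0, 320.0]] ctr [589.3  91.4] len [48.6 50.7 50.5 50.5] ang [  57.6  -30.1 -122.6  147.8]
[[281.0, 67.0], [338.0, 131.0], [276.0, 188.0], [219.0, 126.0]] ctr [455.  104.7] len [60.1 63.3 61.5 61.8] ang [  11.2  -79.4 -170.2   99.3]
[[282.0, 26.0], [372.0, 136.0], [274.0, 222.0], [185.0, 126.0]] ctr [455.6 103.9] len [98.5 99.5 97.1 99.3] ang [   9.4  -80.  -170.7  100.8]
[[323.6000061035156, 259.79998779296875], [390.70001220703125, 260.20001220703125], [386.1000061035156, 319.29998779296875], [322.70001220703125, 319.3999938964844]] ctr [588.2  91.6] len [50.8 50.6 50.7 50.9] ang [  58.1  -32.4 -121.4  147.8]
[[280.5, 65.0], [338.5, 134.0], [275.3999938964844, 189.39999389648438], [217.39999389648438, 125.19999694824219]] ctr [455.1 104.1] len [63.1 63.2 63.1 62.9] ang [   9.5  -80.7 -170.8   99.3]
[[282.8999938964844, 25.299999237060547], [372.0, 136.0], [274.29998779296875, 220.8000030517578], [182.60000610351562, 125.5]] ctr [455. 104.] len [ 98.4  98.7  97.9 101.2] ang [   9.   -80.4 -169.6   99.9]
[[453.98507678 105.78001649  48.        ]] [[281.69437 247.79152 248.37045]
 [246.68712 246.19247 244.35712]
 [246.1186  246.23647 246.4287 ]
 [245.74648 246.74556 247.03265]]
```

Request:
send_rows([
  [0,[0.575,-0.056,-1],-0.0006],
  [0,[0.575,-0.056,-1],-0.0006],
  [0,[0.575,-0.056,-1],-0.0006],
  [0,[0.575,-0.056,-1],-0.0006],
  [0,[0.575,-0.056,-1],-0.0006],
])

```text
t: 3.9
tcp_pos: [588.1, 92.5, 133.0]
eef_rot: [3.142, -0.0, 2.583]
ft_force: [-0.1, 0.1, 1.1]
width: 0.998
finger_force: 0.0
```

Request:
send_rows([
  [0,[0,0,-1],0],
  [0,[0,0,-1],0],
  [0,[0,0,-0.88],0],
  [1,[0,0,0],0],
  [1,[0,0,0],0],
], grip_force=60)

```text
t: 4.53
tcp_pos: [587.9, 92.7, 76.8]
eef_rot: [3.141, 0.001, 2.583]
ft_force: [-0.9, -0.9, 15.2]
width: 0.604
finger_force: 11.6
```

Request:
send_rows([
  [1,[0,0,0],0],
  [1,[0,0,0],0],
  [1,[0,0,0],0],
  [1,[0,0,0],0],
  [1,[0,0,0],0],
])

```text
t: 5.15
tcp_pos: [588.1, 92.8, 77.1]
eef_rot: [3.141, 0.001, 2.583]
ft_force: [-0.1, -0.1, 6.4]
width: 0.595
finger_force: 66.2
```

Request:
send_rows([
  [1,[0,0,0.5],0],
  [1,[0,0,1],0],
  [1,[0,0,1],0],
  [1,[-0.3,0.03,1],0.0115],
  [1,[-0.66,0.057,0.3],0.0229],
])

```text
t: 5.78
tcp_pos: [568.7, 94.5, 153.8]
eef_rot: [3.141, 0.002, 2.695]
ft_force: [0.2, -0.3, -5.0]
width: 0.595
finger_force: 65.2
```

Request:
send_rows([
  [1,[-0.66,0.057,0],0.0229],
  [1,[-0.66,0.057,0],0.0229],
  [1,[-0.66,0.057,0],0.0229],
  [1,[-0.66,0.057,0],0.0229],
  [1,[-0.66,0.057,0],0.0229],
])

```text
t: 6.4
tcp_pos: [501.0, 100.3, 152.4]
eef_rot: [-3.142, -0.001, 3.055]
ft_force: [0.3, 0.4, -5.6]
width: 0.597
finger_force: 65.0
```

Request:
send_rows([
  [1,[-0.66,0.057,0],0.0229],
  [1,[-0.66,0.057,0],0.0229],
  [1,[-0.66,0.057,0],0.0229],
  [1,[-0.4,0.05,0],0.0115],
  [1,[0,0,0],0],
])

```text
t: 7.02
tcp_pos: [454.0, 104.7, 152.4]
eef_rot: [3.142, -0.001, -2.98]
ft_force: [-1.2, 0.4, -5.3]
width: 0.598
finger_force: 65.0
```

```bash
python3 - <<'E'
from h import *
c,p,d=shot("w2");cv2.imwrite("pics/w2.png",p)
E
```

```text
t 7.025 [454.  104.7 152.4] [ 1.8000e+02 -3.0000e-02 -1.7074e+02] F [-1.2  0.4 -5.3] 0.5981734619479189
```

View pics/w2.png

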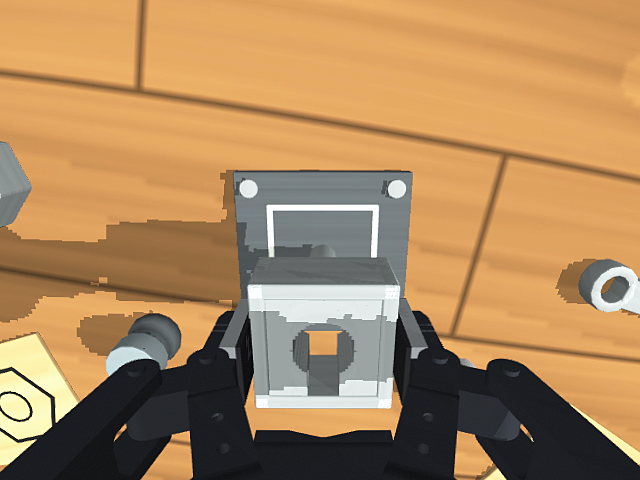

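```bash
python3 - <<'E'
from h import *
c,p,d=load("w2")
for sub in(0,1): w=sq(c,p,[(248,285),(399,286),(393,408),(257,408)],103.3,sub)
for pts,z,r in(([(266,205),(381,205)],8,30.5),([(234,170),(412,171)],8,50)):
    w=p2w(c,pts,z)[:,:2];e=w[1]-w[0];L=np.linalg.norm(e);n=np.array([e[1],-e[0]])/L
    print(L,np.degrees(np.arctan2(n[1],n[0])),w.mean(0)+r*n,w.mean(0)-r*n)
print(p2w(c,(323,250),48))
E
```

```text
[[248.0, 285.0], [399.0, 286.0], [393.0, 408.0], [257.0, 408.0]] ctr [454.6 105.2] len [50.4 50.7 51.4 51. ] ang [  98.9   10.6  -80.7 -170.6]
[[247.39999389648438, 284.6000061035156], [399.3999938964844, 285.0], [390.20001220703125, 407.6000061035156], [255.89999389648438, 407.0]] ctr [454.4 104.8] len [50.7 50.8 50.7 50.7] ang [  99.1    9.2  -81.  -170.8]
64.67261688732145 9.314423599993141 [454.04017371 104.94906186] [393.84445852  95.07607483]
97.7322910972662 8.99106651096343 [454.2050786  104.42159536] [355.43380663  88.79354897]
[[436.50707365 101.79271894  48.        ]]
```

Request:
send_rows([
  [1,[0,-0.01,-0.9],0],
  [1,[0,0,-0.9],0],
  [1,[0,0,-0.7],0],
  [1,[0,0,-0.4],0],
  [1,[0,0,-0.2],0],
])

```text
t: 7.7
tcp_pos: [454.9, 104.4, 89.9]
eef_rot: [3.142, -0.0, -2.98]
ft_force: [-0.5, 0.7, -5.7]
width: 0.594
finger_force: 65.0
```

Request:
send_rows([
  [1,[0,0,-0.12],0],
  [1,[0,0,-0.1],0],
  [1,[0,0,-0.05],0],
  [1,[0,0,0],0],
  [1,[0,0,0],0],
])

```text
t: 8.32
tcp_pos: [454.9, 104.4, 85.1]
eef_rot: [-3.142, 0.0, -2.98]
ft_force: [0.3, -0.3, -3.7]
width: 0.595
finger_force: 65.0
```

Request:
send_rows([
  [1,[0,0,-0.03],0],
  [0.3,[0,0,0],0],
  [0,[0,0,0],0],
  [0,[0,0,0],0],
  [0,[0,0,0.3],0],
])

```text
t: 8.95
tcp_pos: [454.5, 104.4, 90.2]
eef_rot: [3.142, -0.001, -2.98]
ft_force: [0.1, -0.0, -0.4]
width: 1.003
finger_force: 0.0
```

Request:
send_rows([
  [0,[0,0,0.8],0],
  [0,[0,0,1],0],
  [0,[0,0,1],0],
  [0,[0,0,1],0],
  [0,[0,0,1],0],
])

```text
t: 9.57
tcp_pos: [454.7, 104.4, 187.3]
eef_rot: [-3.142, 0.0, -2.98]
ft_force: [0.6, 0.4, -0.1]
width: 1.002
finger_force: 0.0
```

```bash
python3 - <<'E'
from h import *
c,p,d=shot("w3");cv2.imwrite("pics/w3.png",p)
E
```

```text
t 9.575 [454.7 104.4 187.3] [-1.8000e+02  2.0000e-02 -1.7075e+02] F [ 0.6  0.4 -0.1] 1.0021596231970076
```

View pics/w3.png

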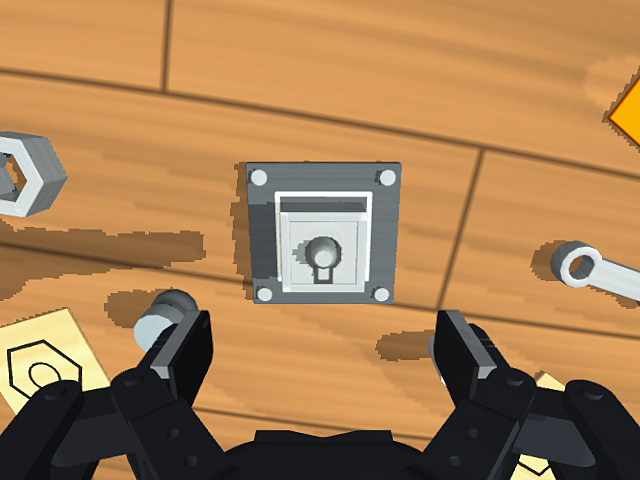

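Request:
send_rows([
  [0,[0.57,-1,0.29],0],
  [0,[0.57,-1,0.29],0],
  [0,[0.57,-1,0.29],0],
  [0,[0.57,-1,0.29],0],
  [0,[0.57,-1,0.29],0],
])

```text
t: 10.25
tcp_pos: [512.0, 3.6, 215.3]
eef_rot: [3.141, -0.0, -2.98]
ft_force: [0.3, -0.7, -0.3]
width: 1.0
finger_force: 0.0
```

Request:
send_rows([
  [0,[0.57,-1,0.29],0],
  [0,[0.57,-1,0.29],0],
  [0,[0.57,-1,0.29],0],
  [0,[0.57,-1,0.29],0],
  [0,[0.57,-1,0.29],0],
])

```text
t: 10.88
tcp_pos: [569.3, -96.9, 244.5]
eef_rot: [3.142, -0.0, -2.98]
ft_force: [0.5, 0.1, 0.3]
width: 0.997
finger_force: 0.0
```

```bash
python3 - <<'E'
from h import *
c,p,d=shot("w4");cv2.imwrite("pics/w4.png",p)
E
```

```text
t 10.875 [569.3 -96.9 244.5] [ 180.     -0.   -170.76] F [0.5 0.1 0.3] 0.9974629274093156
```

View pics/w4.png

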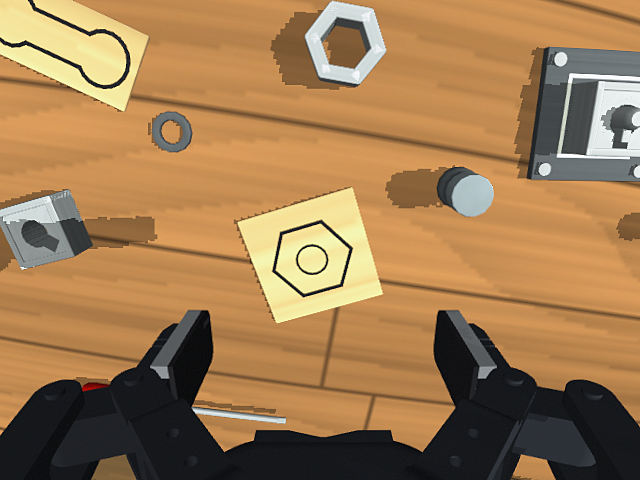

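```bash
python3 - <<'E'
from h import *
c,p,d=load("w4")
for sub in(0,1):
    sq(c,p,[(319,221),(352,249),(344,288),(303,296),(273,266),(281,232)],4,sub,3)
    sq(c,p,[(331,2),(375,10),(386,45),(361,82),(318,76),(305,39)],26,sub,3)
sq(c,p,[(353,187),(383,294),(277,323),(235,221)],4,1,3)
cv2.imwrite("pics/nut.png",cv2.resize(p[0:100,270:420],None,fx=5,fy=5,interpolation=cv2.INTER_CUBIC))
E
```

```text
[[319.0, 221.0], [352.0, 249.0], [344.0, 288.0], [303.0, 296.0], [273.0, 266.0], [281.0, 232.0]] ctr [609.2 -99.8] len [37.  36.6 36.7 38.  31.4 33.1] ang [  57.9   -0.4  -68.6 -129.   174.8  115.9]
[[331.0, 2.0], [375.0, 10.0], [386.0, 45.0], [361.0, 82.0], [318.0, 76.0], [305.0, 39.0]] ctr [ 442.  -101.9] len [29.8 23.3 29.2 30.1 25.4 28.9] ang [  90.1   29.8  -25.1  -88.1 -150.6  152. ]
[[321.20001220703125, 219.39999389648438], [352.20001220703125, 247.5], [341.6000061035156, 285.5], [302.79998779296875, 296.70001220703125], [273.0, 266.0], [279.79998779296875, 232.10000610351562]] ctr [ 608.5 -100.2] len [35.7 36.  35.7 38.4 31.1 36.2] ang [  56.2   -4.2  -63.  -129.9  176.5  116.8]
[[331.8999938964844, 0.30000001192092896], [373.29998779296875, 9.399999618530273], [386.0, 45.0], [358.6000061035156, 83.69999694824219], [319.70001220703125, 77.0999984741211], [305.0, 39.0]] ctr [ 442.1 -102.1] len [28.2 24.1 31.1 27.4 26.4 30.1] ang [  88.2   32.1  -26.4  -89.8 -148.7  152.4]
[[351.3999938964844, 186.6999969482422], [382.3999938964844, 293.6000061035156], [276.1000061035156, 322.6000061035156], [236.60000610351562, 222.39999389648438]] ctr [ 608.9 -100.3] len [99.  98.9 98.2 98.9] ang [  26.6  -63.7 -153.4  116.8]
```

View pics/nut.png

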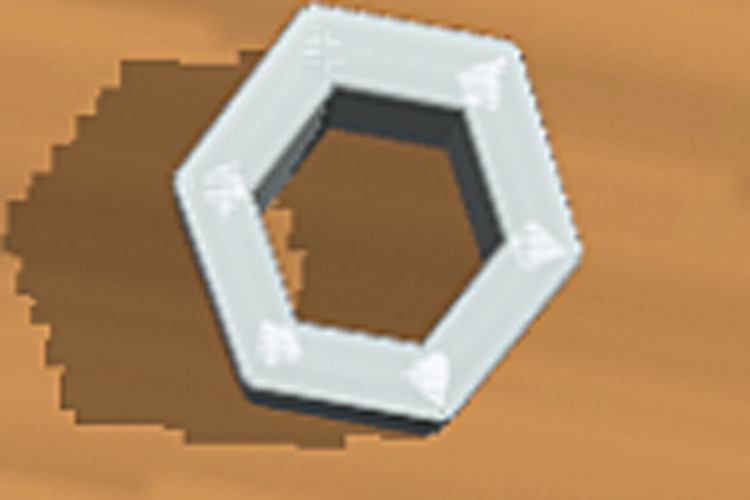

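```bash
python3 - <<'E'
from h import *
c,p,d=load("w4")
sq(c,p,[(332.4,1.6),(374.4,9.6),(386.2,51),(358.6,83),(320,77.6),(305.4,36)],26,0)
E
```

```text
[[332.3999938964844, 1.600000023841858], [374.3999938964844, 9.600000381469727], [386.20001220703125, 51.0], [358.6000061035156, 83.0], [320.0, 77.5999984741211], [305.3999938964844, 36.0]] ctr [ 442.5 -101.7] len [28.5 27.4 27.9 27.1 28.5 28. ] ang [  89.7   28.2  -32.   -88.1 -150.6  149. ]
```

Request:
send_rows([
  [0,[-0.634,-0.024,-0.6],0.0112],
  [0,[-0.634,-0.024,-0.6],0.0112],
  [0,[-0.634,-0.024,-0.6],0.0112],
  [0,[-0.634,-0.024,-0.6],0.0112],
  [0,[-0.634,-0.024,-0.6],0.0112],
])

```text
t: 11.55
tcp_pos: [504.9, -98.2, 183.9]
eef_rot: [3.141, -0.0, -2.803]
ft_force: [0.9, -0.3, 0.2]
width: 1.0
finger_force: 0.0
```

Request:
send_rows([
  [0,[-0.634,-0.024,-0.6],0.0112],
  [0,[-0.634,-0.024,-0.6],0.0112],
  [0,[-0.634,-0.024,-0.6],0.0112],
  [0,[-0.634,-0.024,-0.6],0.0112],
  [0,[-0.634,-0.024,-0.6],0.0112],
])

```text
t: 12.18
tcp_pos: [441.7, -100.6, 124.0]
eef_rot: [-3.142, 0.0, -2.627]
ft_force: [1.1, 0.1, -0.7]
width: 1.002
finger_force: 0.0
```

Request:
send_rows([
  [0,[0,0,-1],0],
  [0,[0,0,-0.9],0],
  [0,[0,0,-0.4],0],
  [1,[0,0,0],0],
  [1,[0,0,0],0],
], grip_force=50)

```text
t: 12.8
tcp_pos: [442.4, -100.8, 78.8]
eef_rot: [-3.14, 0.0, -2.628]
ft_force: [3.0, -11.6, 3.9]
width: 0.603
finger_force: 3.2
```

Request:
send_rows([
  [1,[0,0,0],0],
  [1,[0,0,0],0],
  [1,[0,0,0],0],
  [1,[0,0,0],0],
  [1,[0,0,0],0],
])

```text
t: 13.42
tcp_pos: [442.6, -100.9, 79.2]
eef_rot: [-3.14, 0.001, -2.628]
ft_force: [-1.3, -1.0, 6.9]
width: 0.573
finger_force: 53.1
```

Request:
send_rows([
  [1,[0,0,0.6],0],
  [1,[0,0,1],0],
  [1,[0.924,0.004,0.9],-0.0203],
  [1,[0.924,0.004,0],-0.0203],
  [1,[0.924,0.004,0],-0.0203],
])

```text
t: 14.05
tcp_pos: [497.7, -99.9, 129.1]
eef_rot: [3.141, 0.0, -2.822]
ft_force: [-0.3, -0.1, -3.0]
width: 0.573
finger_force: 53.2
```

Request:
send_rows([
  [1,[0.924,0.004,0],-0.0203],
  [1,[0.924,0.004,0],-0.0203],
  [1,[0.924,0.004,0],-0.0203],
  [1,[0.924,0.004,0],-0.0203],
  [1,[0.924,0.004,0],-0.0203],
])

```text
t: 14.68
tcp_pos: [589.8, -99.4, 128.4]
eef_rot: [3.141, -0.001, -3.14]
ft_force: [1.1, -0.8, -3.2]
width: 0.572
finger_force: 53.1
```

Request:
send_rows([
  [1,[0.924,0.004,0],-0.0203],
  [1,[0,0,-0.5],0],
  [1,[0,0,-0.4],0],
  [1,[0,0,0],0],
  [1,[0,0,0],0],
])

```text
t: 15.3
tcp_pos: [607.6, -99.7, 110.2]
eef_rot: [3.141, -0.001, 3.081]
ft_force: [0.4, -0.2, -3.6]
width: 0.572
finger_force: 53.1
```

```bash
python3 - <<'E'
from h import *
c,p,d=shot("w5");cv2.imwrite("pics/w5.png",p)
E
```

```text
t 15.3 [607.6 -99.7 110.2] [ 1.7999e+02 -4.0000e-02  1.7653e+02] F [ 0.4 -0.2 -3.6] 0.5724014067976192
```

View pics/w5.png

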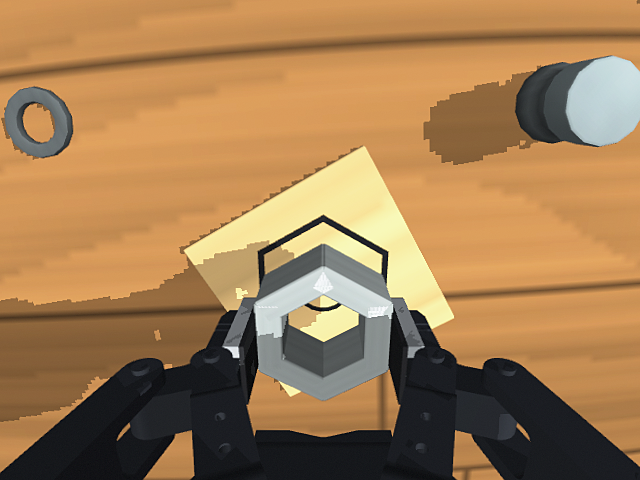

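```bash
python3 - <<'E'
from h import *
c,p,d=load("w5")
for s in (0,1): sq(c,p,[(323,266),(391,302),(389,368),(323,401),(259,364),(256,303)],57,s,3)
w=p2w(c,[(323,219),(387,253),(259,253)],4)[:,:2]
print(w, "pad ctr from vertices mid", (w[1]+w[2])/2+np.array([17.3,0]), w[0]+[34.6,0])
sq(c,p,[(364,147),(454,317),(454,318),(183,250)],4,0)
print(d[300,372],d[350,380],d[230,300])
E
```

```text
[[323.0, 266.0], [391.0, 302.0], [389.0, 368.0], [323.0, 401.0], [259.0, 364.0], [256.0, 303.0]] ctr [605.  -99.5] len [27.4 27.5 29.  29.2 25.3 27.3] ang [  56.9   -1.6  -61.8 -128.8  175.8  117.3]
[[321.3999938964844, 265.8999938964844], [392.70001220703125, 305.0], [388.6000061035156, 368.29998779296875], [321.29998779296875, 400.70001220703125], [258.1000061035156, 363.79998779296875], [253.5, 305.0]] ctr [605.3 -99.8] len [29.1 26.5 29.3 29.  24.5 28.1] ang [  56.    -3.3  -62.8 -129.1  177.1  118.3]
[[ 575.352126    -97.88771537]
 [ 594.01455389  -68.21031996]
 [ 590.3471569  -129.57996604]] pad ctr from vertices mid [609.4808554 -98.895143 ] [609.952126   -97.88771537]
[[364.0, 147.0], [454.0, 317.0], [454.0, 318.0], [183.0, 250.0]] ctr [598.2 -78. ] len [ 97.8   0.6 139.7  98.4] ang [  26.6    3.  -108.8  116. ]
135.58434 142.7846 183.95363
```

```bash
cat >> h.py <<'E'
def d2w(c,d,uv):
    K,k,T=c;u=np.array(uv,float);D=d[int(uv[1]),int(uv[0])];q=(u-K[:2,2])/K[0,0];x=q.copy()
    for _ in range(10):x=q/(1+k*(x@x))
    return T[:3,:3].T@(np.array([x[0],x[1],1])*D-T[:3,3])
E
python3 - <<'E'
from h import *
c,p,d=load("w5")
for uv in[(372,312),(270,330),(380,350),(323,392),(323,275),(300,220),(400,250)]:print(uv,d2w(c,d,uv).round(1))
E
```

```text
(372, 312) [596.3 -81.8  56.8]
(270, 330) [ 601.3 -118.5   57. ]
(380, 350) [612.7 -79.   56. ]
(323, 392) [ 629.8 -101.1   56.7]
(323, 275) [581.6 -98.3  55.6]
(300, 220) [ 575.6 -108.7    2.6]
(400, 250) [593.3 -61.7   2.7]
```

Request:
send_rows([
  [1,[0.19,-0.02,-0.5],0],
  [1,[0,0,-0.4],0],
  [1,[0,0,-0.25],0],
  [1,[0,0,-0.15],0],
  [1,[0,0,-0.05],0],
])

```text
t: 15.98
tcp_pos: [611.7, -100.0, 83.3]
eef_rot: [3.141, -0.001, 3.081]
ft_force: [-2.9, 0.6, 3.2]
width: 0.569
finger_force: 53.9
```

Request:
send_rows([
  [1,[0,0,0],0],
  [0.3,[0,0,0],0],
  [0,[0,0,0],0],
  [0,[0,0,0],0],
  [0,[0,0,0.3],0],
])

```text
t: 16.6
tcp_pos: [611.8, -100.0, 89.2]
eef_rot: [3.141, -0.001, 3.081]
ft_force: [-0.1, -0.1, -0.2]
width: 1.002
finger_force: 0.0
```

Request:
send_rows([
  [0,[0,-0.3,0.8],0],
  [0,[0,-1,1],0],
  [0,[0,-1,1],0],
  [0,[0,-1,1],0],
  [0,[0,-1,1],0],
])

```text
t: 17.23
tcp_pos: [612.2, -187.3, 187.5]
eef_rot: [-3.141, 0.001, 3.081]
ft_force: [0.5, -0.3, 0.1]
width: 1.0
finger_force: 0.0
```

```bash
python3 - <<'E'
from h import *
c,p,d=shot("w6");cv2.imwrite("pics/w6.png",p)
E
```

```text
t 17.225 [ 612.2 -187.3  187.5] [-1.7996e+02  9.0000e-02  1.7651e+02] F [ 0.5 -0.3  0.1] 1.000243425528006
```

View pics/w6.png

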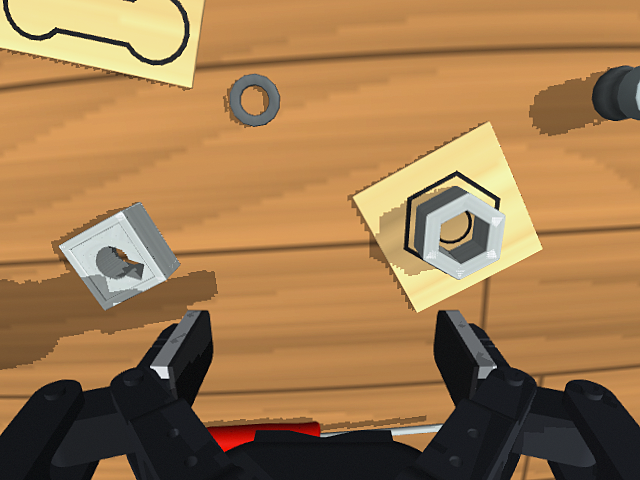

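```bash
cat >> h.py <<'E'
def cloud(c,d):
    K,k,T=c;v,u=np.mgrid[0:480,0:640];q=cv2.undistortPoints(np.stack([u,v],-1).reshape(-1,1,2).astype(np.float64),K,np.array([k,0,0,0,0.]))[:,0]
    P=np.c_[q,np.ones(len(q))]*d.reshape(-1,1);return ((P-T[:3,3])@T[:3,:3]).reshape(480,640,3)
def face(c,d,roi,zlo,zhi):
    W=cloud(c,d);x0,y0,x1,y1=roi;W=W[y0:y1,x0:x1];m=((W[...,2]>zlo)&(W[...,2]<zhi)&(d[y0:y1,x0:x1]>0)).astype(np.uint8)
    n,l,st,_=cv2.connectedComponentsWithStats(m);i=1+st[1:,4].argmax();P=W[l==i];z=np.median(P[:,2])
    h=cv2.convexHull(P[:,:2].astype(np.float32));M=cv2.moments(h)
    r=cv2.minAreaRect(h);print("n",len(P),"z",z.round(1),"rect",np.round(r[0],1),np.round(r[1],1),"ang",round(r[2],1),"hullctr",round(M["m10"]/M["m00"],1),round(M["m01"]/M["m00"],1))
    return h[:,0]
def padfit(c,p,uv,z=4): return sq(c,p,uv,z,1,3)
E
python3 - <<'E'
from h import *
c,p,d=load("w6")
face(c,d,(380,150,540,300),25,33)
sq(c,p,[(462,186),(505,210),(501,255),(459,279),(423,252),(426,208)],30,0)
padfit(c,p,[(491,122),(542,248),(417,311),(350,197)])
face(c,d,(40,190,200,320),23.5,31)
sq(c,p,[(121,211),(168,264),(106,310),(58,244)],28,0)
E
```

```text
n 3616 z 29.0 rect [ 611.  -100.6] [56.9 50. ] ang 56.5 hullctr 611.1 -100.5
[[462.0, 186.0], [505.0, 210.0], [501.0, 255.0], [459.0, 279.0], [423.0, 252.0], [426.0, 208.0]] ctr [ 607.5 -101.2] len [31.6 29.1 29.9 30.8 28.  24.5] ang [  59.3   -0.2  -60.5 -130.   177.4  119.8]
[[488.5, 120.80000305175781], [542.4000244140625, 248.3000030517578], [416.70001220703125, 312.3999938964844], [352.20001220703125, 196.1999969482422]] ctr [ 608.9 -100.5] len [98.8 99.  99.2 98.3] ang [  26.7  -63.4 -153.6  116.4]
n 5002 z 26.8 rect [ 615.5 -324.7] [52.5 54. ] ang 22.5 hullctr 615.5 -324.6
[[121.0, 211.0], [168.0, 264.0], [106.0, 310.0], [58.0, 244.0]] ctr [ 612.2 -322.7] len [43.1 58.  52.6 50.6] ang [  32.6  -58.1 -156.5  111.7]
```

```bash
python3 - <<'E'
from h import *
c,p,d=load("w5")
face(c,d,(240,250,405,410),52,61)
c,p,d=load("w6")
W=cloud(c,d)
for uv in [(462,190),(440,290),(520,230)]:print(W[uv[1],uv[0]])
# dark outline pixels on pad, z=4
g=cv2.cvtColor(p,cv2.COLOR_BGR2GRAY)
m=(g<45);m[:165]=0;m[290:]=0;m[:,:400]=0;m[:,505:]=0
v,u=np.nonzero(m);w=p2w(c,np.c_[u,v],4)[:,:2]
R=np.hypot(*(w-[608.9,-100.5]).T);k=(R>27)&(R<37);w=w[k]
from scipy.optimize import least_squares
a=np.radians(26.6+60*np.arange(6));N=np.c_[np.cos(a),np.sin(a)]
f=lambda q:((w-q)@N.T).max(1)-29.5
r=least_squares(f,[608.9,-100.5],loss="soft_l1");print(len(w),r.x,np.abs(r.fun).mean())
E
```

```text
n 10363 z 56.0 rect [606.  -98.7] [51.1 59.3] ang 27.2 hullctr 606.2 -99.9
[582.98692434 -99.5437036   20.15770824]
[ 658.83508672 -105.89291888    3.03855842]
[616.59679727 -51.69811014   3.75875006]
610 [ 608.84437856 -100.53455124] 0.6362292037614348
```

Request:
send_rows([
  [0,[0,0.873,-0.5],0],
  [0,[0,0.873,-0.5],0],
  [0,[0,0.873,-0.5],0],
  [0,[0,0.873,-0.5],0],
  [0,[0,0.873,-0.5],0],
])

```text
t: 17.9
tcp_pos: [611.8, -96.9, 134.2]
eef_rot: [3.141, -0.001, 3.082]
ft_force: [0.6, 0.4, -0.4]
width: 0.997
finger_force: 0.0
```

Request:
send_rows([
  [0,[0,0,-0.9],0],
  [0,[0,0,-0.9],0],
  [0,[0,0,-0.8],0],
  [1,[0,0,0],0],
  [1,[0,0,0],0],
])

```text
t: 18.52
tcp_pos: [612.2, -99.3, 83.4]
eef_rot: [-3.141, 0.0, 3.08]
ft_force: [0.1, 0.1, -0.4]
width: 0.605
finger_force: 0.1
```

Request:
send_rows([
  [1,[0,0,0],0],
  [1,[0,0,0],0],
  [1,[0,0,0],0],
  [1,[0,0,0.08],0],
  [1,[-0.1,-0.01,0],0],
])

```text
t: 19.15
tcp_pos: [609.7, -98.7, 84.6]
eef_rot: [3.141, -0.001, 3.081]
ft_force: [0.5, -0.2, -3.3]
width: 0.571
finger_force: 53.8
```

Request:
send_rows([
  [1,[0,0,-0.05],0],
  [1,[0,0,-0.04],0],
  [1,[0,0,0],0],
  [0.3,[0,0,0],0],
  [0,[0,0,0],0],
])

```text
t: 19.77
tcp_pos: [610.5, -99.1, 83.3]
eef_rot: [-3.141, 0.001, 3.081]
ft_force: [0.6, 0.1, 0.0]
width: 0.89
finger_force: 0.0
```

Request:
send_rows([
  [0,[0,0,0],0],
  [0,[0,0,0.4],0],
  [0,[0,0,1],0],
  [0,[0,-0.7,1],0],
  [0,[0,-1,1],0],
])

```text
t: 20.4
tcp_pos: [610.2, -132.9, 152.3]
eef_rot: [3.142, 0.0, 3.082]
ft_force: [-0.1, -0.9, -0.2]
width: 1.001
finger_force: 0.0
```

Request:
send_rows([
  [0,[0,-1,0.9],0],
  [0,[0,-1,0.9],0],
  [0,[0,-1,0],0],
  [0,[0,-1,0],0],
  [0,[0,-1,0],0],
])

```text
t: 21.02
tcp_pos: [609.5, -233.9, 186.1]
eef_rot: [3.141, -0.001, 3.081]
ft_force: [0.3, 0.1, -0.5]
width: 1.001
finger_force: 0.0
```

```bash
python3 - <<'E'
from h import *
c,p,d=shot("w7");cv2.imwrite("pics/w7.png",p)
W=cloud(c,d)
for z0,z1,x,y in((25,33,609,-100),(24,31,614,-323)):
    m=(W[...,2]>z0)&(W[...,2]<z1)&(np.hypot(W[...,0]-x,W[...,1]-y)<45)
    v,u=np.nonzero(m);face(c,d,(u.min(),v.min(),u.max()+1,v.max()+1),z0,z1)
E
```

```text
t 21.025 [ 609.5 -233.9  186.1] [ 1.7996e+02 -9.0000e-02  1.7652e+02] F [ 0.3  0.1 -0.5] 1.0006389318333633
n 3652 z 29.0 rect [608.3 -98.5] [57.6 50.3] ang 56.0 hullctr 608.1 -99.0
n 5165 z 26.7 rect [ 615.3 -324.7] [52.5 53.6] ang 23.3 hullctr 615.2 -324.6
```

Request:
send_rows([
  [0,[0.05,-0.9,-0.36],0.0289],
  [0,[0.05,-0.9,-0.36],0.0289],
  [0,[0.05,-0.9,-0.36],0.0289],
  [0,[0.05,-0.9,-0.36],0.0289],
  [0,[0.05,-0.9,-0.36],0.0289],
])

```text
t: 21.7
tcp_pos: [614.8, -323.4, 149.9]
eef_rot: [3.14, -0.001, -2.745]
ft_force: [-0.3, -0.2, -0.2]
width: 0.999
finger_force: 0.0
```

```bash
cat >> h.py <<'E'
def find(c,d,z0,z1,x,y,r=45):
    W=cloud(c,d);m=(W[...,2]>z0)&(W[...,2]<z1)&(np.hypot(W[...,0]-x,W[...,1]-y)<r)
    v,u=np.nonzero(m);return face(c,d,(u.min(),v.min(),u.max()+1,v.max()+1),z0,z1)
E
python3 - <<'E'
from h import *
c,p,d=shot("w8");cv2.imwrite("pics/w8.png",p)
find(c,d,24.5,31,614,-323,37)
E
```

```text
t 21.7 [ 614.8 -323.4  149.9] [ 1.7993e+02 -3.0000e-02 -1.5729e+02] F [-0.3 -0.2 -0.2] 0.9990294968177313
n 7184 z 26.6 rect [ 615.1 -324.9] [52.7 51.7] ang 22.8 hullctr 615.1 -324.9
```

View pics/w8.png

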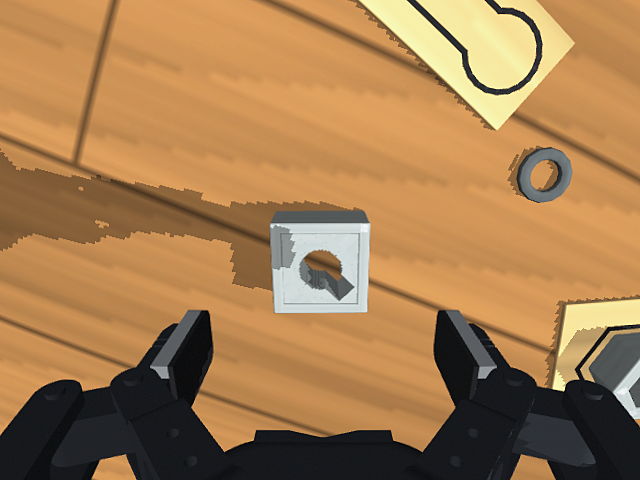

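Request:
send_rows([
  [0,[0.01,-0.07,-1],0],
  [0,[0,0,-1],0],
  [0,[0,0,-1],0],
  [0,[0,0,-0.62],0],
  [1,[0,0,0],0],
], grip_force=60)

```text
t: 22.38
tcp_pos: [614.5, -323.5, 77.0]
eef_rot: [3.139, -0.001, -2.748]
ft_force: [0.9, 0.5, -0.7]
width: 0.814
finger_force: 0.0
```

Request:
send_rows([
  [1,[0,0,0],0],
  [1,[0,0,0],0],
  [1,[0,0,0],0],
  [1,[0,0,0],0],
  [1,[0,0,0],0],
])

```text
t: 23.0
tcp_pos: [615.8, -324.7, 79.6]
eef_rot: [-3.14, 0.001, -2.748]
ft_force: [0.2, -0.3, 5.0]
width: 0.59
finger_force: 66.4
```

Request:
send_rows([
  [1,[0,0,0.5],0],
  [1,[0,0,1],0],
  [1,[0,0.3,1],0],
  [1,[0,0.8,1],0],
  [1,[0,1,0.6],0],
])

```text
t: 23.62
tcp_pos: [615.8, -281.3, 162.9]
eef_rot: [-3.14, 0.002, -2.748]
ft_force: [-0.2, 0.9, -3.6]
width: 0.596
finger_force: 65.6
```

Request:
send_rows([
  [1,[0,1,0],-0.014],
  [1,[0,1,0],-0.014],
  [1,[0,1,0],-0.014],
  [1,[0,1,0],-0.014],
  [1,[0,1,0],-0.014],
])

```text
t: 24.25
tcp_pos: [614.9, -180.0, 161.1]
eef_rot: [3.141, -0.0, -2.968]
ft_force: [0.0, 0.0, -3.8]
width: 0.594
finger_force: 65.6
```

Request:
send_rows([
  [1,[0,1,0],-0.014],
  [1,[0,1,0],-0.014],
  [1,[0,1,0],-0.014],
  [1,[0,1,0],-0.014],
  [1,[0,1,0],-0.014],
])

```text
t: 24.88
tcp_pos: [614.6, -80.1, 161.2]
eef_rot: [3.141, -0.0, 3.095]
ft_force: [0.1, -0.1, -4.2]
width: 0.59
finger_force: 65.6
```

Request:
send_rows([
  [1,[0,1,0],-0.014],
  [1,[0,1,0],-0.014],
  [1,[0,1,0],-0.014],
  [1,[0,1,0],-0.014],
  [1,[0,1,0],-0.014],
])

```text
t: 25.5
tcp_pos: [614.4, 19.8, 161.2]
eef_rot: [3.141, -0.0, 2.875]
ft_force: [0.3, -0.7, -4.5]
width: 0.593
finger_force: 65.5
```

Request:
send_rows([
  [1,[0,1,0],-0.014],
  [1,[0,1,0],-0.014],
  [1,[0,1,0],-0.014],
  [1,[0,1,0],-0.014],
  [1,[0,1,0],-0.014],
])

```text
t: 26.12
tcp_pos: [614.1, 119.7, 161.1]
eef_rot: [3.141, -0.001, 2.655]
ft_force: [-0.6, -0.5, -4.9]
width: 0.593
finger_force: 65.5
```

Request:
send_rows([
  [1,[0,1,0],0],
  [1,[0,1,0],0],
  [1,[0,1,0],0],
  [1,[0,1,0],0],
  [1,[0,1,0],0],
])

```text
t: 26.75
tcp_pos: [615.2, 218.9, 160.6]
eef_rot: [-3.142, -0.0, 2.655]
ft_force: [0.9, -0.4, -3.6]
width: 0.6
finger_force: 65.5
```

Request:
send_rows([
  [1,[-0.1,1,0],0],
  [1,[-0.1,1,0],0],
  [1,[-0.1,1,0],0],
  [1,[-0.1,0.8,0],0],
  [1,[0,0,0],0],
])

```text
t: 27.38
tcp_pos: [606.9, 295.0, 160.6]
eef_rot: [-3.142, 0.0, 2.657]
ft_force: [0.3, 0.0, -4.2]
width: 0.591
finger_force: 65.5
```

```bash
python3 - <<'E'
from h import *
c,p,d=shot("w9");cv2.imwrite("pics/w9.png",p)
E
```

```text
t 27.375 [606.9 295.  160.6] [-1.8000e+02  1.0000e-02  1.5224e+02] F [ 0.3  0.  -4.2] 0.5906199124575205
```

View pics/w9.png

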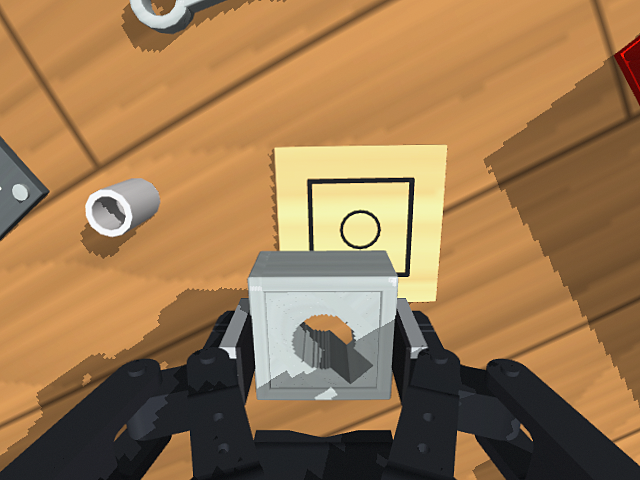

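```bash
python3 - <<'E'
from h import *
c,p,d=load("w9")
print(p2w(c,(360.5,229),4))
w=sq(c,p,[(308,180),(413,179),(408,275)],4,1,3);print((w[0]+w[2])/2)
w=sq(c,p,[(274,147),(447,145),(435,301)],4,1,3);print((w[0]+w[2])/2)
find(c,d,104,113,607,295,42)
sq(c,p,[(248,278),(397,276),(391,399),(257,399)],109,1,3)
E
```

```text
[[606.28595246 320.53354122   4.        ]]
[[307.1000061035156, 178.60000610351562], [413.79998779296875, 177.39999389648438], [408.29998779296875, 276.29998779296875]] ctr [601.8 334. ] len [62.2 62.5 88.3] ang [  63.1  -26.8 -162. ]
[606.36345481 320.0865177 ]
[[273.6000061035156, 147.60000610351562], [446.8999938964844, 145.10000610351562], [434.8999938964844, 300.6000061035156]] ctr [598.8 342.2] len [ 99.   98.3 139.5] ang [  63.3  -26.8 -161.6]
[606.01197829 320.0974863 ]
n 16387 z 107.6 rect [606.4 294.9] [78.3 53.3] ang 62.9 hullctr 605.9 295.1
[[247.8000030517578, 277.20001220703125], [397.70001220703125, 276.5], [389.1000061035156, 399.20001220703125], [256.3999938964844, 399.29998779296875]] ctr [605.8 295.1] len [50.7 51.  50.7 50.8] ang [  62.6  -27.7 -117.7  152.3]
```

Request:
send_rows([
  [1,[0.01,0.63,-0.5],0.002],
  [1,[0.01,0.62,-0.8],0.002],
  [1,[0,0,-0.9],0],
  [1,[0,0,-0.8],0],
  [1,[0,0,-0.5],0],
])

```text
t: 28.05
tcp_pos: [606.8, 318.0, 88.6]
eef_rot: [-3.14, -0.002, 2.667]
ft_force: [0.3, -0.9, -3.5]
width: 0.592
finger_force: 65.5
```

Request:
send_rows([
  [1,[0,0,-0.2],0],
  [1,[0,0,-0.1],0],
  [1,[0,0,-0.03],0],
  [1,[0,0,0],0],
  [1,[0,0,0],0],
])

```text
t: 28.68
tcp_pos: [607.9, 318.7, 84.5]
eef_rot: [3.141, 0.0, 2.668]
ft_force: [-0.5, -0.1, -4.4]
width: 0.593
finger_force: 65.5
```

Request:
send_rows([
  [1,[-0.04,0.07,0],0],
  [1,[0,0,-0.04],0],
  [1,[0,0,-0.02],0],
  [1,[0,0,0],0],
  [1,[0,0,0],0],
])

```text
t: 29.3
tcp_pos: [606.8, 320.3, 83.7]
eef_rot: [3.141, 0.0, 2.668]
ft_force: [-4.0, 0.3, 5.9]
width: 0.594
finger_force: 66.6
```

Request:
send_rows([
  [0.3,[0,0,0],0],
  [0,[0,0,0],0],
  [0,[0,0,0],0],
  [0,[0,0,0.4],0],
  [0,[0,0,1],0],
])

```text
t: 29.92
tcp_pos: [606.2, 319.7, 110.8]
eef_rot: [-3.14, -0.001, 2.668]
ft_force: [-0.2, -0.2, -0.1]
width: 0.999
finger_force: 0.0
```

Request:
send_rows([
  [0,[-0.4,0,1],0],
  [0,[-1,0,1],0],
  [0,[-1,0,1],0],
  [0,[-1,0,0.7],0],
  [0,[-0.6,0,0],0],
])

```text
t: 30.55
tcp_pos: [526.6, 320.6, 187.7]
eef_rot: [3.138, 0.002, 2.668]
ft_force: [0.2, 0.1, 0.2]
width: 1.003
finger_force: 0.0
```

```bash
python3 - <<'E'
from h import *
c,p,d=shot("w10");cv2.imwrite("pics/w10.png",p)
find(c,d,27,34,606,320,38)
W=cloud(c,d);m=(W[...,2]>2)&(W[...,2]<5)&(np.hypot(W[...,0]-606,W[...,1]-320)<75)
find(c,d,9,17,450,323,70)
print([w2p(c,q).round(0).tolist() for q in((606,320,4),(450,323,14))])
E
```

```text
t 30.55 [526.6 320.6 187.7] [1.7982e+02 1.4000e-01 1.5289e+02] F [0.2 0.1 0.2] 1.0032138941192912
n 4440 z 30.7 rect [606.2 320.2] [52.4 53.1] ang 63.4 hullctr 606.2 320.1
n 5558 z 13.1 rect [451.8 322.8] [106.7  31.2] ang 81.4 hullctr 451.7 322.6
[[[371.0, 326.0]], [[269.0, 130.0]]]
```

View pics/w10.png

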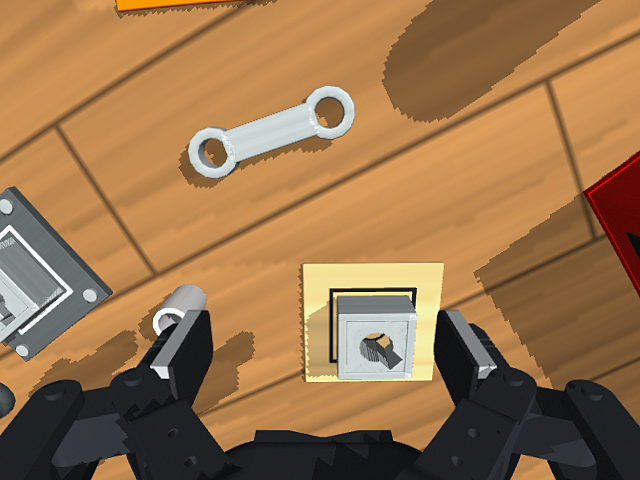

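Request:
send_rows([
  [0,[-0.374,0.01,-0.29],-0.0397],
  [0,[-0.374,0.01,-0.29],-0.0397],
  [0,[-0.374,0.01,-0.29],-0.0397],
  [0,[-0.374,0.01,-0.29],-0.0397],
  [0,[-0.374,0.01,-0.29],-0.0397],
])

```text
t: 31.22
tcp_pos: [489.3, 320.9, 155.3]
eef_rot: [-3.141, 0.0, 2.04]
ft_force: [-0.2, -0.7, 0.2]
width: 1.001
finger_force: 0.0
```

Request:
send_rows([
  [0,[-0.374,0.01,-0.29],-0.0397],
  [0,[-0.374,0.01,-0.29],-0.0397],
  [0,[-0.374,0.01,-0.29],-0.0397],
  [0,[-0.374,0.01,-0.29],-0.0397],
  [0,[-0.374,0.01,-0.29],-0.0397],
])

```text
t: 31.85
tcp_pos: [451.9, 321.9, 126.3]
eef_rot: [-3.141, 0.0, 1.416]
ft_force: [-0.5, -0.4, -1.0]
width: 0.999
finger_force: 0.0
```

```bash
python3 - <<'E'
from h import *
c,p,d=shot("w11");cv2.imwrite("pics/w11.png",p)
h=find(c,d,9,17,450,323,70)
E
```

```text
t 31.85 [451.9 321.9 126.3] [-1.7999e+02  2.0000e-02  8.1140e+01] F [-0.5 -0.4 -1. ] 0.998589441025653
n 7344 z 13.1 rect [451.5 322.9] [107.7  31. ] ang 81.1 hullctr 451.6 323.1
```

Request:
send_rows([
  [0,[-0.02,0.05,-1],0],
  [0,[0,0,-0.9],0],
  [0,[0,0,-0.5],0],
  [1,[0,0,0],0],
  [1,[0,0,0],0],
], grip_force=45)

```text
t: 32.52
tcp_pos: [452.1, 323.2, 79.4]
eef_rot: [3.141, -0.0, 1.421]
ft_force: [1.3, 0.1, 0.8]
width: 0.604
finger_force: 0.0
```

Request:
send_rows([
  [1,[0,0,0],0],
  [1,[0,0,0],0],
  [1,[0,0,0],0],
  [1,[0,0,0],0],
  [1,[0,0,0],0],
])

```text
t: 33.15
tcp_pos: [452.2, 323.3, 79.7]
eef_rot: [3.14, -0.001, 1.421]
ft_force: [-0.2, -0.1, 5.9]
width: 0.213
finger_force: 45.1
```

Request:
send_rows([
  [1,[0,0,0.5],0],
  [1,[0,0,1],0],
  [1,[0,-0.3,1],0],
  [1,[0,-0.8,1],0],
  [1,[0.02,-1,0.6],0],
])

```text
t: 33.78
tcp_pos: [452.1, 280.6, 161.9]
eef_rot: [3.141, -0.0, 1.421]
ft_force: [-0.2, 0.4, -1.6]
width: 0.218
finger_force: 44.3
```

Request:
send_rows([
  [1,[0.02,-1,0],-0.002],
  [1,[0.02,-1,0],-0.002],
  [1,[0.02,-1,0],-0.002],
  [1,[0.02,-1,0],-0.002],
  [1,[0.02,-1,0],-0.002],
])

```text
t: 34.4
tcp_pos: [453.3, 179.3, 160.0]
eef_rot: [-3.14, 0.001, 1.388]
ft_force: [0.9, 0.5, -1.4]
width: 0.216
finger_force: 44.4
```

Request:
send_rows([
  [1,[0.02,-1,0],-0.002],
  [1,[0.02,-1,0],-0.002],
  [1,[0.02,-1,0],-0.002],
  [1,[0.02,-1,0],-0.002],
  [1,[0.02,-1,0],-0.002],
])

```text
t: 35.02
tcp_pos: [455.2, 79.5, 160.1]
eef_rot: [-3.14, 0.0, 1.357]
ft_force: [-0.7, 0.8, -1.6]
width: 0.219
finger_force: 44.4
```

Request:
send_rows([
  [1,[0.02,-1,0],-0.002],
  [1,[0.02,-1,0],-0.002],
  [1,[0.02,-1,0],-0.002],
  [1,[0.02,-1,0],-0.002],
  [1,[0.02,-1,0],-0.002],
])

```text
t: 35.65
tcp_pos: [457.0, -20.3, 160.1]
eef_rot: [-3.14, 0.0, 1.325]
ft_force: [0.1, -0.9, -1.7]
width: 0.216
finger_force: 44.4
```

Request:
send_rows([
  [1,[0.02,-1,0],-0.002],
  [1,[0.02,-1,0],-0.002],
  [1,[0.02,-1,0],-0.002],
  [1,[0.02,-1,0],-0.002],
  [1,[0.02,-1,0],-0.002],
])

```text
t: 36.28
tcp_pos: [458.9, -120.1, 160.0]
eef_rot: [-3.14, -0.0, 1.294]
ft_force: [0.5, -0.1, -1.1]
width: 0.215
finger_force: 44.4
```

Request:
send_rows([
  [1,[0.02,-1,0],-0.002],
  [1,[0.02,-1,0],-0.002],
  [1,[0.02,-1,0],-0.002],
  [1,[0.02,-1,0],-0.001],
  [1,[0.02,-1,0],0],
])

```text
t: 36.9
tcp_pos: [462.0, -220.3, 160.8]
eef_rot: [-3.142, -0.0, 1.273]
ft_force: [-0.2, -0.4, -1.6]
width: 0.219
finger_force: 44.4
```

Request:
send_rows([
  [1,[0,-1,0],0],
  [1,[0,-1,0],0],
  [1,[0,-1,0],0],
  [1,[0,-1,0],0],
  [1,[0,-1,0],0],
])

```text
t: 37.52
tcp_pos: [462.0, -320.3, 160.9]
eef_rot: [3.142, -0.0, 1.273]
ft_force: [1.3, -1.0, -2.3]
width: 0.215
finger_force: 44.4
```

Request:
send_rows([
  [1,[0,-0.6,0],0],
  [1,[0,0,0],0],
  [1,[0,0,0],0],
  [1,[0,0,0],0],
  [1,[0,0,0],0],
])

```text
t: 38.15
tcp_pos: [462.1, -330.4, 160.9]
eef_rot: [-3.142, -0.0, 1.274]
ft_force: [0.8, -0.0, -1.7]
width: 0.212
finger_force: 44.3
```

```bash
python3 - <<'E'
from h import *
c,p,d=shot("w12");cv2.imwrite("pics/w12.png",p)
z=bot.read_state()["tcp_pos"][2]-79.7+13
h=find(c,d,z-4,z+4,463,-335,70)
E
```

```text
t 38.15 [ 462.1 -330.4  160.9] [-1.7999e+02 -1.0000e-02  7.2980e+01] F [ 0.8 -0.  -1.7] 0.2124664755126419
n 11503 z 94.3 rect [ 461.6 -330.9] [107.8  31.2] ang 73.1 hullctr 461.6 -330.6
```

View pics/w12.png

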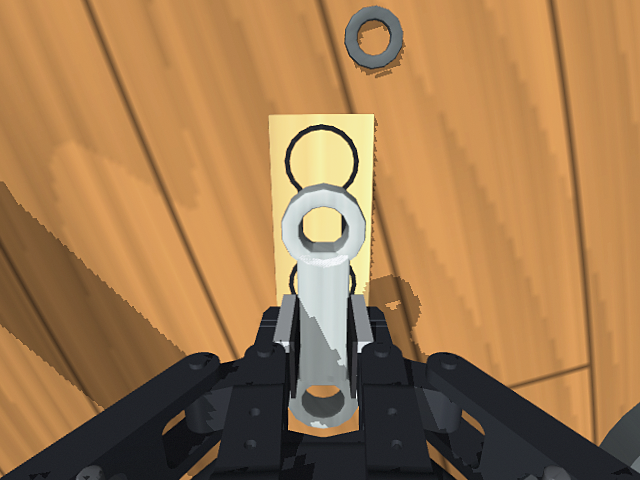

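```bash
python3 - <<'E'
from h import *
c,p,d=load("w12")
w=sq(c,p,[(269,114),(375,114)],4,1,3)
L=p2w(c,[(270,150),(275,295)],4);R=p2w(c,[(374.5,150),(370,295)],4)
for e in(L,R):v=e[0]-e[1];print("edge ang",np.degrees(np.arctan2(v[1],v[0])))
a=np.radians(73.1);u=np.array([np.cos(a),np.sin(a)])
print("ctr from end",w.mean(0)-65*u)
g=cv2.cvtColor(p,cv2.COLOR_BGR2GRAY);m=g<60;m[:118]=0;m[182:]=0;m[:,:278]=0;m[:,366:]=0
v,x=np.nonzero(m);q=p2w(c,np.c_[x,v],4)[:,:2]
from scipy.optimize import least_squares
r=least_squares(lambda k:np.hypot(*(q-k[:2]).T)-k[2],[470,-290,20],loss="soft_l1").x
print("eye",r,"ctr",r[:2]-38*u)
E
```

```text
[[268.29998779296875, 114.80000305175781], [373.5, 113.9000015258789]] ctr [ 483.5 -255.1] len [58.7 58.7] ang [-16.5 163.5]
edge ang 72.68741747693942
edge ang 73.50459224230583
ctr from end [ 464.57026086 -317.3171947 ]
eye [ 475.89180433 -280.59920366   19.8707804 ] ctr [ 464.84512097 -316.95811986]
```

Request:
send_rows([
  [1,[0.08,0.34,-0.5],0],
  [1,[0.08,0.34,-0.8],0],
  [1,[0,0,-0.9],0],
  [1,[0,0,-0.8],0],
  [1,[0,0,-0.5],0],
])

```text
t: 38.83
tcp_pos: [464.9, -316.8, 89.6]
eef_rot: [-3.14, -0.001, 1.273]
ft_force: [0.4, -0.0, -1.9]
width: 0.216
finger_force: 44.3
```

Request:
send_rows([
  [1,[0,0,-0.2],0],
  [1,[0,0,-0.05],0],
  [1,[0,0,0],0],
  [1,[0,0,0],0],
  [1,[0,0,0],0],
])

```text
t: 39.45
tcp_pos: [465.4, -317.6, 86.2]
eef_rot: [3.141, 0.0, 1.273]
ft_force: [-0.4, -0.6, -1.2]
width: 0.216
finger_force: 44.3
```

Request:
send_rows([
  [1,[-0.01,0.04,-0.05],0],
  [1,[0,0,-0.04],0],
  [1,[0,0,-0.04],0],
  [1,[0,0,0],0],
  [1,[0,0,0],0],
])

```text
t: 40.08
tcp_pos: [465.0, -316.5, 83.7]
eef_rot: [3.142, -0.0, 1.273]
ft_force: [-1.2, 2.6, 6.4]
width: 0.217
finger_force: 45.1
```

Request:
send_rows([
  [0.7,[0,0,0],0],
  [0.3,[0,0,0],0],
  [0,[0,0,0],0],
  [0,[0,0,0],0],
  [0,[0,0,0.5],0],
])

```text
t: 40.7
tcp_pos: [464.5, -316.2, 92.9]
eef_rot: [-3.14, -0.001, 1.273]
ft_force: [-0.9, -0.0, -0.1]
width: 0.997
finger_force: 0.0
```

Request:
send_rows([
  [0,[0,0,1],0],
  [0,[0,0,1],0],
  [0,[0,0,1],0],
  [0,[0,0,1],0],
  [0,[0,0,1],0],
])

```text
t: 41.32
tcp_pos: [465.1, -316.6, 194.7]
eef_rot: [3.141, 0.0, 1.273]
ft_force: [-0.2, -0.6, 0.4]
width: 0.997
finger_force: 0.0
```

```bash
python3 - <<'E'
from h import *
c,p,d=shot("w13")
find(c,d,14.5,21,465,-317,70)
T=cam("top");pt,dt=bot.snapshot("top")
for n,z0,z1,x,y,r in(("hubflat",33,39,455,104,30),("hubc",28,35,606,320,30),("nut",26,33,609,-100,33),("link",15,21,465,-317,60)):
    print(n);find(T,dt,z0,z1,x,y,r)
for n,z,x,y in(("socket",38,525,210),("tin",40,525,6.5)):
    print(n);find(T,dt,z-5,z+3,x,y,25)
d0=np.load("top0.npz")["d"]
print("before");find(T,d0,33,41,525,210,25);find(T,d0,35,43,525,6.5,25)
E
```

```text
t 41.325 [ 465.1 -316.6  194.7] [1.7997e+02 2.0000e-02 7.2930e+01] F [-0.2 -0.6  0.4] 0.9969593410260892
n 4298 z 17.0 rect [ 464. -317.] [107.1  31. ] ang 72.8 hullctr 464.1 -316.8
hubflat
n 600 z 36.0 rect [456.  105.8] [52.5 52.1] ang 9.4 hullctr 456.1 105.7
hubc
n 584 z 31.8 rect [605.5 320.5] [53.8 52. ] ang 63.6 hullctr 605.2 320.4
nut
n 390 z 30.1 rect [607.4 -97. ] [50.3 53.6] ang 26.5 hullctr 607.6 -97.6
link
n 460 z 18.1 rect [ 466.4 -307.4] [89.4 31. ] ang 74.3 hullctr 465.9 -308.3
socket
n 90 z 37.5 rect [526.9 211.4] [25.1 23.7] ang 45.8 hullctr 527.0 211.0
tin
n 231 z 40.4 rect [527.7   7.3] [30.4 30.1] ang 47.6 hullctr 528.0 7.4
before
n 95 z 37.2 rect [526.8 211.3] [25.2 23.7] ang 45.7 hullctr 526.9 211.0
n 230 z 40.1 rect [527.8   7.4] [30.5 30.2] ang 47.3 hullctr 528.1 7.3
```

Request:
send_rows([
  [0,[0.477,0.723,-0.1],0.0161],
  [0,[0.477,0.723,-0.1],0.0161],
  [0,[0.477,0.723,-0.1],0.0161],
  [0,[0.477,0.723,-0.1],0.0161],
  [0,[0.477,0.723,-0.1],0.0161],
])

```text
t: 42.05
tcp_pos: [513.4, -242.9, 182.9]
eef_rot: [-3.141, -0.0, 1.53]
ft_force: [-0.8, 0.2, -0.4]
width: 1.002
finger_force: 0.0
```

Request:
send_rows([
  [0,[0.477,0.723,-0.1],0.0161],
  [0,[0.477,0.723,-0.1],0.0161],
  [0,[0.477,0.723,-0.1],0.0161],
  [0,[0.477,0.723,-0.1],0.0161],
  [0,[0.477,0.723,-0.1],0.0161],
])

```text
t: 42.68
tcp_pos: [561.1, -171.0, 173.2]
eef_rot: [3.142, 0.0, 1.782]
ft_force: [0.9, 0.9, -0.5]
width: 1.0
finger_force: 0.0
```

Request:
send_rows([
  [0,[0.477,0.723,-0.1],0.0161],
  [0,[0.477,0.723,-0.1],0.0161],
  [0,[0.477,0.723,-0.1],0.0161],
  [0,[0.477,0.723,-0.1],0.0161],
  [0,[0.477,0.723,-0.1],0.0161],
])

```text
t: 43.3
tcp_pos: [608.7, -98.7, 163.1]
eef_rot: [-3.142, -0.0, 2.035]
ft_force: [0.0, -0.7, -0.1]
width: 1.001
finger_force: 0.0
```

```bash
python3 - <<'E'
from h import *
c,p,d=shot("w14")
find(c,d,26,33,608.5,-100,35)
# pad plywood mask: yellow, low; outline fit
g=cv2.cvtColor(p,cv2.COLOR_BGR2GRAY);W=cloud(c,d)
m=(g<50)&(W[...,2]<6)&(W[...,2]>0)&(d>0);v,u=np.nonzero(m);w=p2w(c,np.c_[u,v],4)[:,:2]
from scipy.optimize import least_squares
a=np.radians(26.6+60*np.arange(6));N=np.c_[np.cos(a),np.sin(a)]
x=np.array([608.9,-100.5])
for _ in range(4):
    e=((w-x)@N.T).max(1);k=(abs(e-29.5)<3)
    r=least_squares(lambda q:((w[k]-q)@N.T).max(1)-29.5,x,loss="soft_l1");x=r.x
print(k.sum(),x,np.abs(r.fun).mean(),np.bincount(((w[k]-x)@N.T).argmax(1)))
E
```

```text
t 43.3 [608.7 -98.7 163.1] [-180.    -0.   116.6] F [ 0.  -0.7 -0.1] 1.0009474653940955
n 4272 z 29.1 rect [607.9 -98.5] [50.1 56.2] ang 27.0 hullctr 608.0 -98.6
792 [609.30424648 -99.69230774] 0.6072139253065938 [179 200 200 188   9  16]
```

Request:
send_rows([
  [0,[0,0,-1],0],
  [0,[0,0,-1],0],
  [0,[0,0,-1],0],
  [0,[0,0,-0.96],0],
  [1,[0,0,0],0],
], grip_force=45)

```text
t: 43.98
tcp_pos: [607.0, -99.3, 82.6]
eef_rot: [-3.139, -0.002, 2.032]
ft_force: [-0.2, 0.1, 0.5]
width: 0.817
finger_force: 0.0
```

Request:
send_rows([
  [1,[0,0,0],0],
  [1,[0,0,0],0],
  [1,[0,0,0],0],
  [1,[0,0,0],0],
  [1,[0,0,0.15],0],
])

```text
t: 44.6
tcp_pos: [607.5, -99.6, 86.7]
eef_rot: [-3.141, -0.001, 2.032]
ft_force: [-0.3, 0.2, -2.8]
width: 0.576
finger_force: 48.3
```

Request:
send_rows([
  [1,[0.03,-0.03,0],0],
  [1,[0.03,-0.03,0],0],
  [1,[0,0,0],0],
  [1,[0,0,0],0],
  [1,[0,0,0],0],
])

```text
t: 45.22
tcp_pos: [609.3, -100.9, 87.0]
eef_rot: [-3.141, -0.0, 2.032]
ft_force: [-0.1, -0.3, -3.4]
width: 0.57
finger_force: 48.3
```

Request:
send_rows([
  [1,[0,0,-0.08],0],
  [1,[0,0,-0.05],0],
  [1,[0,0,-0.02],0],
  [1,[0,0,0],0],
  [1,[0,0,0],0],
])

```text
t: 45.85
tcp_pos: [609.4, -100.9, 85.1]
eef_rot: [3.141, 0.0, 2.032]
ft_force: [-2.4, -0.1, 5.5]
width: 0.573
finger_force: 49.3
```

Request:
send_rows([
  [0.3,[0,0,0],0],
  [0,[0,0,0],0],
  [0,[0,0,0],0],
  [0,[0,0,0],0],
  [0,[0,0,0.4],0],
])

```text
t: 46.48
tcp_pos: [608.8, -100.7, 91.7]
eef_rot: [-3.14, -0.001, 2.032]
ft_force: [-0.0, -0.6, 1.1]
width: 1.001
finger_force: 0.0
```

Request:
send_rows([
  [0,[0,0,0.8],0],
  [0,[0,0,1],0],
  [0,[0,0,1],0],
  [0,[0,0,1],0],
  [0,[0,0,0],0],
])

```text
t: 47.1
tcp_pos: [610.8, -101.3, 170.9]
eef_rot: [3.138, 0.003, 2.032]
ft_force: [0.7, 0.3, 0.3]
width: 0.997
finger_force: 0.0
```

```bash
python3 - <<'E'
from h import *
c,p,d=shot("w15")
find(c,d,26,33,608.5,-100,35)
E
```

```text
t 47.1 [ 610.8 -101.3  170.9] [179.79   0.19 116.4 ] F [0.7 0.3 0.3] 0.9973211279872123
n 4031 z 29.1 rect [608.3 -99.9] [56.1 50.4] ang 55.9 hullctr 608.1 -100.1
```

Nut is centred within about 1 mm; all parts are placed.

```bash
python3 -c "
from workcell import bot
print(bot.hand_in())"
```

```text
the job is handed in; nothing more can be done
None
```

I handed the job in at about 47 s of robot time: hub_flat lies flat on the test stand, and hub_corner, the nut and the link measured within about 1.5 mm of their pad centres and lined up; the top-camera readings for the socket and tin matched those from the start.

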